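# Wedge up a pan handle in the riveting fixture

## Task

A brass pan handle is loaded in the riveting fixture on the coppersmith's bench: first fold the fixture's keeper bar fully down over the handle's flange. Then take the wooden wedge and push it, flat on the bench and nose first, under the handle's overhanging free end until the handle just lifts off the front edge of the base plate, about 3 mm clear there. Finish while holding the wedge right there, so that only the wedge and the fixture carry the handle; leave the hammer, cup and tin alone.

Things in the scene. Friction and masses are not known exactly. Their poses are not given: they have to be found in the camera images.
- fixture: Fixed dark steel fixture. Origin: centre of its base plate's underside (plate 150 x 150 x 8 mm, on the bench). x runs along the handle from its free end to the end stop: the way to push the wedge. Front edge, overhung by the handle, at x = -75 mm; end stop at x = 66, 22 mm high. Guide blocks (tops at z = 18) stand 1.5 to 3.5 mm beside the handle at x = -60 (outer faces y = +-22.5) and 45.
- keeper (a joint): Hinge angle of the keeper, a flat steel bar 24 mm wide, 10 mm thick, rad: 0 = fully down (at its stop, level, 2 mm above the flange), growing as it swings up, at most 1.3; starts at 0.7 to 1.15. Stiff hinge (0.13 N m): it stays where left; 2 to 3 N near its tip move it. At 0 its top face is 4 mm above the hinge axis.
- keeper_hinge (a point): Point on the keeper's hinge axis, mid-width of the bar, 26 mm above the bench, at x = 45, y = -54 mm in the fixture's frame. The axis runs along the fixture's x; when down, the bar extends from here towards the fixture's +y.
- keeper_tip (a point): Free end of the keeper bar, middle of its top face, 115 mm from the hinge axis along the bar. When down it lies at x = 45, y = 61, z = 30 mm in the fixture's frame.
- handle: Loose brass pan handle, 220 mm long, 10 mm thick, about 0.55 kg, flat on the base plate. Origin: centre of its underside, 8 mm above the bench; x along it to the flange end, as the fixture's x. Flange 44 mm wide, 50 long, 1 mm from the end stop; bar 22 to 26 mm wide to the free end at x = -110, which overhangs the plate by 80 mm, 8 mm above the bench. Wedged up, it tilts about the flange end.
- handle_edge (a point): Point on the middle of the handle's underside, at x = -30 mm of the handle, directly over the front edge of the base plate: 8 mm above the bench at the start; its rise is the clearance asked for.
- handle_free (a point): Point on the middle of the underside of the handle's free end (x = -110 mm of the handle); it rises 1.57 times as much as handle_edge.
- wedge: Loose wooden wedge flat on the bench, 122 mm long, 32 wide, about 0.12 kg. Origin: centre of its underside; x points to the nose (x = 61 mm, 3 mm thick). The top slopes up evenly (1 in 5) to 21 mm at x = -29; from there to x = -61 stands a grip block 32 x 32 mm, top 50 mm above the underside. It begins in front of the handle's free end, nose roughly towards it.
- hammer: Hammer lying on the bench, a bystander. Origin under its middle.
- cup: Open copper cup, 90 mm wide and 75 mm high, a bystander. Origin: centre of its underside.
- tin: Closed steel tin, 60 mm wide and 60 mm high, a bystander. Origin: centre of its underside.
Mind the look-alikes: they are no part of the job. What is shaped like the wedge but grey or red is not meant. There is more than one size of the handle; the one meant has the size given above.

How it is judged:
By the outcome, as a careful person would: the job done as asked, in the order asked, and still so for the second after the job is handed in, while the arm keeps its last pose, push and grip.
It also fails if it takes over 54 s, if anything falls off the work surface, if the arm or the gripper's body presses on something with over 40 N, if the wrist force passes 120 N, or if a joint passes its speed limit or range.

## Robot

A 6-joint arm with a two-finger parallel gripper is mounted at the origin on the work surface. World frame = base frame: x ahead of the robot, y to its left, z up, the work surface at z = 0. Lengths are in m, angles in rad, forces in N, time in s.
With the tool pointing down it reaches from about 0.3 to 0.875 m from the base axis. Payload 6.4 kg.
Tool frame: the origin (TCP) lies midway between the tips of the shut fingers; the grasp point (between the pads) lies 19 mm behind it (grip_depth is the distance from the TCP to the grasp point, in m); z points along the fingers, y is the line along which they close (so a half turn about z gives the same grasp; the last joint's range is limited). The gripper opens to 85 mm and grips with 20 to 120 N. Pads are 22 mm wide; open, the fingers measure 114 mm over their backs; the gripper's body (76 mm by 85 mm) begins 54 mm behind the grasp point. The pads swing forward as they close: fully open they stand 13 mm farther back than shut.
Start: joints at [-1.341, 0.181, 1.607, -0, 1.354, -0.206], TCP at [0.243, -0.521, 0.21] pointing down, gripper open.
Joint ranges: [-2.99, 2.99], [-0.89, 2.07], [0.3, 2.58], [-1.14, 4.28], [0, 2.63], [-3.12, 3.12]. Speed limits (rad/s): [2.57, 2.57, 3.01, 3.14, 3.14, 3.14].

## Interface

Orientations are given as a unit quaternion [w, x, y, z].
In Python, from bench import get_state, capture, close_job, look_for, outline_of, grip_depth gives the robot as it stands.
- The arm moves only by the tool carry_out, never from a script. Its argument "steps" is a list of rows, each a list of 2 entries, a list of its own where there are three numbers: the shift along the tool's x, y, z in m, then the turn about the tool's z in degrees. In form: [[[tx, ty, tz], yaw], ...]. A call has 1 to 12 rows; each row is the pose to reach, as a shift and turn from the pose commanded when the call began, along the tool's axes at that moment; what a row does not reach only later rows make up. A row lasts 1/10 s, in which the tool goes at most 50 mm and 8.59 degrees, less where a joint would pass 70% of its speed; a pose out of reach is approached as far as the arm can. A call with a gripper value outside its range is refused whole. "gripper" is the opening, from 0 (shut) to 1 (fully open), set as the call begins (left out, the last holds). The fingers move at their own pace and stop on an object; the grip force is fixed at half the most. Time passes only in rows, so rows that repeat a pose let the fingers close. It gives the time, the measured TCP pose, the force, the opening and the grip force at its end, in the units of the state.
- get_state(): the state, without advancing time (a new reading comes with each control period).
- capture(name): name is "side" or "top" or "wrist"; returns a dict with "image" (420x560x3 uint8, blue, green, red), "z_map" (420x560 float32, m along the optical axis (not along the pixel's ray), 0 where there is no reading), "fx", "fy", "cx", "cy" (pixels), "R" (3x3) and "t" (3): a world point X has camera coordinates R X + t. Camera axes: x right, y down, z forward; pixel columns grow to the right and rows downward; lengths in m; the calibration is good to about 2 mm. A picture is of the moment at which its call begins.
- close_job(): hands the job in; it is judged then, once.
Trained networks look in the newest picture that a camera, given by its name, has taken for a name from the list of things; names that differ only in an ending like _2 or _b are one class to them, and where a whole thing is asked for, a point or a joint stands for the part that bears it (a point fixed in the world has none). Each returns a list of dicts, best first, with "p" (0 to 1); they miss things now and then, are a little off and sometimes report something else, mostly with a low value. They report only what shows in the picture. A call takes as long as a camera call. They do not tell look-alikes from the thing itself.
- look_for(camera, name): "bbox" ([left, top, right, bottom] in pixels, round what is visible of it).
- outline_of(camera, name): "region" (420x560 bool, what is visible of it) and "bbox" ([left, top, right, bottom] in pixels, round what is visible of it).
The state is a dict: "time_s": time; "qpos": joint angles; "qd": joint speeds; "effort": joint torques, N m; "ee_pos": TCP position; "eef_rot": TCP orientation; "contact_force": force on the tool from outside, world axes, zero at the start; "moment": the same for the moment, N m; "width": finger opening in m; "finger_force": force on a finger pad.
Only numpy, scipy, OpenCV 4.12 (cv2) and the standard library are available. Lean on these libraries where they do the work, as an engineer would, in place of code of your own. Each camera call takes 0.05 s, during which the arm holds its last target. There are 200 camera calls.

## Working session

There is one attempt and no reset: what is moved stays moved. The work goes in short steps, Python scripts to look and compute and a tool call to move; the robot and the scene stay as the last step left them, time stands still between calls to the robot, and variables do not carry over. Pictures are saved under pics/ and viewed, at most 10 in all, crops included, and the job is handed in when it is done.

Besides the shell and the picture viewer there is one more tool, called after "Emit:" by a JSON object that holds its "fn" and its "kwargs". carry_out: Moves the arm, as the interface text tells. Its arguments: {"type":"object","properties":{"steps":{"type":"array"},"gripper":{"type":"number"}},"required":["steps"]}

```bash
mkdir -p pics; cat > h.py <<'E'
import numpy as np, cv2
from bench import *
def world(c,mask=None):
    z=c["z_map"]; v,u=np.mgrid[:z.shape[0],:z.shape[1]]
    P=np.stack([(u-c["cx"])/c["fx"]*z,(v-c["cy"])/c["fy"]*z,z],-1)
    W=(P-c["t"])@c["R"]
    W[z<=0]=np.nan
    return W if mask is None else W[mask&(z>0)]
E
python3 - <<'E'
from h import *
s=get_state(); print({k:np.round(v,3) for k,v in s.items()}, grip_depth)
ims=[]
for n in("top","side"):
    c=capture(n); cv2.imwrite(f"pics/{n}0.png",c["image"])
    for k in("fixture","keeper","handle","wedge","hammer","cup","tin"):
        for d in outline_of(n,k)[:4]:
            W=world(c,d["region"]); print(n,k,round(d["p"],2),d["bbox"],np.round(np.median(W,0),3),np.round(np.percentile(W[:,2],97),3), c["image"][d["region"]].mean(0).round())
E
```

```text
{'time_s': np.float64(0.0), 'qpos': array([-1.341,  0.182,  1.608, -0.   ,  1.354, -0.206]), 'qd': array([0.   , 0.   , 0.001, 0.   , 0.   , 0.001]), 'effort': array([-0.0000e+00, -4.4487e+01, -3.5134e+01, -0.0000e+00,  9.0000e-03,
        0.0000e+00]), 'ee_pos': array([ 0.243, -0.521,  0.209]), 'eef_rot': array([-0.001,  0.976,  0.216, -0.   ]), 'contact_force': array([1.006, 0.266, 0.544]), 'moment': array([-0.051,  0.035, -0.018]), 'finger_force': np.float64(0.0), 'width': np.float64(0.085)} 0.0187
top fixture 0.89 [178.0, 177.7, 255.5, 251.4] [0.564 0.164 0.006] 0.092 [130. 130. 135.]
top keeper 0.77 [182.5, 183.6, 212.0, 217.3] [0.595 0.203 0.067] 0.104 [182. 189. 194.]
top keeper 0.4 [192.9, 200.7, 274.4, 232.2] [0.56  0.119 0.016] 0.02 [119. 221. 244.]
top handle 0.92 [194.1, 203.6, 274.7, 232.5] [0.56  0.119 0.016] 0.02 [118. 220. 244.]
top handle 0.56 [227.9, 266.2, 237.4, 325.3] [0.375 0.116 0.005] 0.008 [116. 218. 244.]
top handle 0.24 [286.1, 111.4, 385.5, 158.3] [ 0.775 -0.116  0.021] 0.026 [153. 197. 225.]
top wedge 0.73 [423.1, 159.8, 451.1, 206.2] [ 0.67  -0.389  0.01
[... 918 characters left out ...]
8 [211.1, 257.1, 244.2, 271.4] [0.593 0.212 0.073] 0.106 [164. 173. 174.]
side wedge 0.81 [391.6, 167.4, 423.9, 192.8] [ 0.403 -0.263  0.019] 0.052 [ 41.  45. 208.]
side wedge 0.73 [304.0, 115.0, 349.6, 136.7] [ 0.661 -0.384  0.016] 0.052 [148. 152. 153.]
side wedge 0.55 [350.8, 136.9, 368.7, 179.6] [ 0.538 -0.311  0.017] 0.052 [137. 201. 234.]
side wedge 0.25 [200.6, 135.7, 286.1, 197.8] [ 0.775 -0.091  0.023] 0.028 [140. 179. 204.]
side hammer 0.76 [201.7, 136.4, 287.1, 194.2] [ 0.775 -0.09   0.023] 0.028 [143. 183. 207.]
side cup 0.81 [141.8, 198.7, 183.5, 248.9] [0.809 0.17  0.047] 0.076 [ 70. 104. 170.]
side tin 0.8 [255.8, 364.6, 294.0, 408.2] [0.371 0.374 0.059] 0.062 [206. 209. 211.]
```

View pics/top0.png

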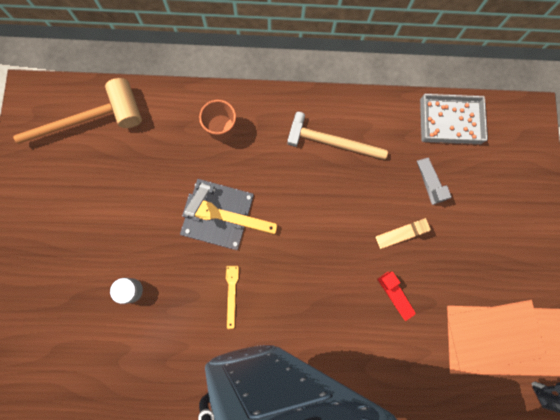

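```bash
python3 - <<'E'
from h import *
c=capture("top"); W=world(c)
cv2.imwrite("pics/crop1.png",cv2.resize(c["image"][160:280,160:460],None,fx=2.6,fy=2.6,interpolation=cv2.INTER_CUBIC))
def rect(P): 
    r=cv2.minAreaRect((P[:,:2]*1000).astype(np.float32)); return np.round(r[0],1),np.round(r[1],1),round(r[2],1)
for d in outline_of("top","wedge")[:3]:
    P=world(c,d["region"]); P=P[P[:,2]<.06]; b=P[P[:,2]>.045]
    print("wedge",rect(P),"block",b[:,:2].mean(0).round(4),P.shape,b[:,2].mean())
    a=P[(P[:,2]<.022)&(P[:,2]>.003)]; A=np.c_[a[:,:2],np.ones(len(a))]; g=np.linalg.lstsq(A,a[:,2],rcond=None)[0]; print(" slope dir deg",np.degrees(np.arctan2(-g[1],-g[0])),np.hypot(*g[:2]))
for d in outline_of("top","handle")[:2]:
    P=world(c,d["region"]); print("handle",rect(P))
d=outline_of("top","fixture")[0]; P=world(c,d["region"]); q=P[(P[:,2]<.011)&(P[:,2]>.004)]; print("plate",rect(q),np.median(q[:,2]))
d=outline_of("top","keeper")[0]; P=world(c,d["region"]); print("keeper",rect(P),P.min(0),P.max(0))
m=P.mean(0); u,s,v=np.linalg.svd(P-m); print(m,v,s); 
E
```

```text
wedge (array([ 684.1, -400.5]), array([122.2,  58.9]), 18.1) block [ 0.6372 -0.4024] (735, 3) 0.0484849668007097
 slope dir deg 57.0027690414127 0.14481009498222566
wedge (array([ 535.7, -305.6]), array([ 32.2, 120.6]), 20.1) block [ 0.5509 -0.3459] (637, 3) 0.04865132346225727
 slope dir deg 115.06863213152054 0.18756741301616373
wedge (array([ 383.5, -297.9]), array([122. ,  47.1]), 33.9) block [ 0.4169 -0.2671] (752, 3) 0.048540179150572876
 slope dir deg -163.56931584528564 0.13677484159998907
handle (array([555.1, 112.7]), array([204. ,  49.1]), 73.5)
handle (array([367.5, 115.3]), array([147.,  28.]), 2.6)
plate (array([572. , 162.8]), array([150.1, 149.1]), 76.4) 0.006304008319755265
keeper (array([594.9, 202.5]), array([23.4, 91.9]), 77.4) [0.54961544 0.18217526 0.01555141] [0.64158274 0.22259866 0.10740414]
[0.59217256 0.20264956 0.06923291] [[-0.72232543  0.16664457  0.67117476]
 [-0.26051668 -0.96460385 -0.04087137]
 [ 0.64060677 -0.20437465  0.74017158]] [0.65862628 0.1227182  0.08173524]
```

The picture shows the following:
- **Fixture and handle:** the fixture is at px (217,214). The loaded handle runs from (200,208) to (275,229).
- **Wedge candidates:** wooden at (403,234), grey at (434,182), red at (398,296). I choose the wooden one.
- **Handle candidates:** the loaded one at (235,218), about 220 mm, and a loose short one at (232,296), about 147 mm. I choose the loaded one.
- **Keeper:** only one, at (198,200).

Next is a close crop to check, plus a helper that works out moves.

```bash
cat >> h.py <<'E'
FX=np.array([.572,.1628]); FY=76.4
def fix2w(x,y,z=0):
    a=np.radians(FY); return np.array([FX[0]+x/1e3*np.cos(a)-y/1e3*np.sin(a),FX[1]+x/1e3*np.sin(a)+y/1e3*np.cos(a),z/1e3])
def w2fix(P):
    a=np.radians(FY); d=np.asarray(P)[...,:2]-FX
    return np.stack([d[...,0]*np.cos(a)+d[...,1]*np.sin(a),-d[...,0]*np.sin(a)+d[...,1]*np.cos(a),np.asarray(P)[...,2]],-1)*1e3
def go(target,yaw):
    """tool-frame shift and turn to reach world target with tool x at yaw deg"""
    from scipy.spatial.transform import Rotation as R
    s=get_state(); w,x,y,z=s["eef_rot"]; M=R.from_quat([x,y,z,w]).as_matrix()
    cur=np.degrees(np.arctan2(M[1,0],M[0,0])); t=(-(yaw-cur)+180)%360-180
    print("t",s["time_s"],"pos",s["ee_pos"].round(4),"yaw",cur.round(2),"F",s["contact_force"].round(1),"w",s["width"],"shift",(M.T@(np.asarray(target)-s["ee_pos"])).round(4),"turn",round(t,2))
E
python3 - <<'E'
from h import *
go([*fix2w(45,15)[:2],.15],-13.6); print(fix2w(45,15))
E
```

```text
t 1.05 pos [ 0.2427 -0.5213  0.2103] yaw 24.97 F [-0.3  0.4 -0.4] w 0.08551548481348122 shift [ 0.6036 -0.5257  0.0603] turn 38.57
[0.56800198 0.21006538 0.        ]
```

View pics/crop1.png

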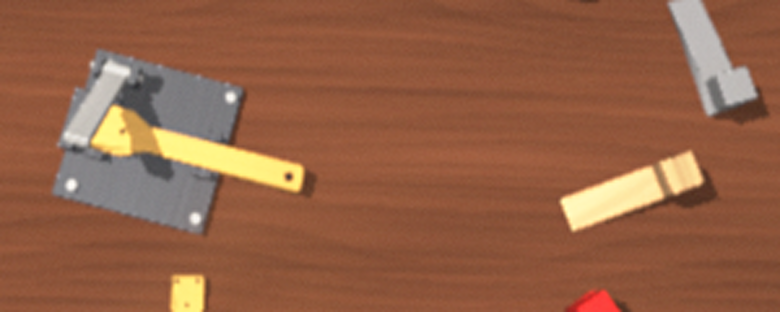

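The crop confirms it: the wooden wedge is at crop (635,190) with its nose to the left, towards the handle's free end at (300,178). The raised keeper is at (97,103). Now moving over the keeper.

Emit:
{"fn": "carry_out", "kwargs": {"steps": [[[0.04,-0.035,0],3],[[0.08,-0.07,0],6],[[0.115,-0.1,0],9],[[0.15,-0.131,0],12],[[0.186,-0.162,0],15],[[0.222,-0.193,0],18],[[0.258,-0.225,0],21],[[0.294,-0.256,0],24],[[0.33,-0.287,0],27],[[0.366,-0.319,0],30],[[0.402,-0.35,0],33],[[0.438,-0.381,0],36]], "gripper": 0}}

```text
time_s: 2.25
ee_pos: [0.4796, 0.011, 0.2107]
eef_rot: [0.0, 0.995, -0.097, 0.001]
contact_force: [0.2, -0.4, 0.6]
width: 0.0001
finger_force: 0.0
```

```bash
python3 -c "
from h import *
go([*fix2w(45,15)[:2],.15],-13.6)"
```

```text
t 2.25 pos [0.4796 0.011  0.2107] yaw -11.15 F [ 0.2 -0.4  0.6] w 6.0868493495336054e-05 shift [ 0.0482 -0.2124  0.0607] turn 2.45
```

Emit:
{"fn": "carry_out", "kwargs": {"steps": [[[0.008,-0.035,0.01],0.5],[[0.017,-0.075,0.02],1],[[0.026,-0.115,0.03],1.5],[[0.035,-0.155,0.04],2],[[0.042,-0.185,0.05],2.4],[[0.048,-0.212,0.06],2.4],[[0.048,-0.212,0.06],2.4],[[0.048,-0.212,0.06],2.4]]}}

```text
time_s: 3.05
ee_pos: [0.5662, 0.2081, 0.1498]
eef_rot: [0.0, 0.993, -0.116, -0.001]
contact_force: [-1.2, -1.0, -0.2]
width: 0.0
finger_force: 0.0
```

```bash
python3 -c "
from h import *
go([*fix2w(45,15)[:2],.04],-13.6)
c=capture('wrist'); cv2.imwrite('pics/w1.png',c['image'])
W=world(c); 
for d in outline_of('wrist','keeper')[:2]:
  P=w2fix(world(c,d['region'])); print(d['p'],d['bbox'],np.percentile(P,[2,50,98],axis=0).round(1))
"
```

```text
t 3.05 pos [0.5662 0.2081 0.1498] yaw -13.35 F [-1.2 -1.  -0.2] w 1.4643543290127405e-05 shift [ 0.0014 -0.0025  0.1098] turn 0.25
0.98 [254.5, 94.6, 292.7, 250.3] [[ 35.4 -59.1  31.8]
 [ 46.9  -9.3  73.2]
 [ 58.5  29.4 106.8]]
```

View pics/w1.png

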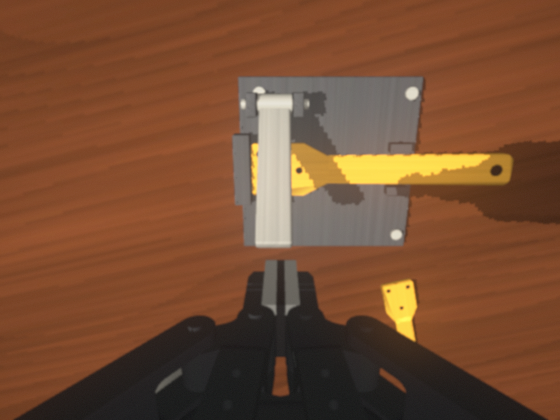

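The picture shows the keeper bar from (275,100) to (272,245), lined up with the fingers at (281,270). The handle is clear. Pressing straight down.

Emit:
{"fn": "carry_out", "kwargs": {"steps": [[[0,-0.002,0.012],0],[[0,-0.002,0.024],0],[[0,-0.002,0.036],0],[[0,-0.002,0.046],0],[[0,-0.002,0.056],0],[[0,-0.002,0.066],0],[[0,-0.002,0.076],0],[[0,-0.002,0.086],0],[[0,-0.002,0.096],0],[[0,-0.002,0.104],0],[[0,-0.002,0.11],0],[[0,-0.002,0.114],0]]}}

```text
time_s: 4.35
ee_pos: [0.5669, 0.2098, 0.0356]
eef_rot: [0.0, 0.993, -0.117, -0.0]
contact_force: [-1.0, -0.4, 0.5]
width: 0.0003
finger_force: 0.4
```

```bash
python3 -c "
from h import *
go([*fix2w(45,15)[:2],.03],-13.6)"
```

```text
t 4.35 pos [0.5669 0.2098 0.0356] yaw -13.43 F [-1.  -0.4  0.5] w 0.00030262191477000604 shift [ 0.0011 -0.0005  0.0056] turn 0.17
```

Emit:
{"fn": "carry_out", "kwargs": {"steps": [[[0,0,0.001],0],[[0,0,0.002],0],[[0,0,0.003],0],[[0,0,0.004],0],[[0,0,0.005],0],[[0,0,0.005],0]]}}

```text
time_s: 4.95
ee_pos: [0.5672, 0.2099, 0.0313]
eef_rot: [-0.0, 0.993, -0.117, 0.0]
contact_force: [0.8, 0.8, 0.4]
width: 0.0
finger_force: 0.1
```

```bash
python3 -c "
from h import *
go([*fix2w(45,15)[:2],.03],-13.6)
c=capture('side')
for d in outline_of('side','keeper')[:1]:
  P=w2fix(world(c,d['region'])); print(d['p'],d['bbox'],np.percentile(P,[2,50,98],axis=0).round(1))
"
```

```text
t 4.95 pos [0.5672 0.2099 0.0313] yaw -13.43 F [0.8 0.8 0.4] w 3.384418377414366e-05 shift [ 0.0007 -0.0003  0.0013] turn 0.17
0.68 [141.8, 197.5, 184.6, 245.1] [[  21.2 -268.1    0.8]
 [  61.4 -233.5   46.8]
 [ 103.4 -183.8   76.4]]
```

Emit:
{"fn": "carry_out", "kwargs": {"steps": [[[0,0,0.001],0],[[0,0,0.002],0],[[0,0,0.002],0],[[0,0,0.003],0],[[0,0,0.003],0]]}}

```text
time_s: 5.55
ee_pos: [0.5671, 0.2099, 0.0282]
eef_rot: [-0.0, 0.993, -0.117, -0.0]
contact_force: [0.6, -0.5, 0.4]
width: -0.0001
finger_force: 0.1
```

```bash
python3 -c "
from h import *
c=capture('wrist'); t=capture('side')
cv2.imwrite('pics/w2.png',np.hstack([c['image'][60:340,150:450],cv2.resize(t['image'][200:330,180:320],(302,280))]))
for n in('wrist','side'):
  cc=c if n=='wrist' else t
  for d in outline_of(n,'keeper')[:3]:
    P=w2fix(world(cc,d['region'])); print(n,d['p'],d['bbox'],np.percentile(P,[2,50,98],axis=0).round(1))
"
```

```text
wrist 0.8 [243.5, 99.1, 305.1, 363.7] [[ 35.3 -60.3  29.7]
 [ 47.1 -27.3  37. ]
 [ 59.   10.7  46.6]]
side 0.59 [221.9, 271.1, 251.3, 291.6] [[ 38.6 -17.2  36.1]
 [ 54.1  35.1  51.7]
 [ 60.4  57.4  57.8]]
```

View pics/w2.png

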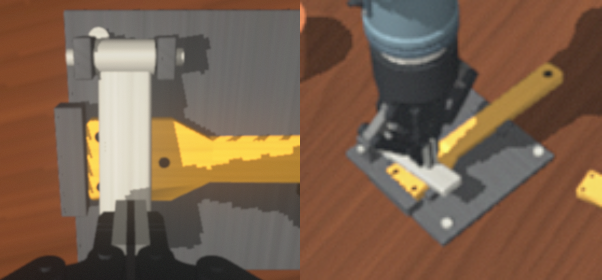

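The right panel shows the bar still a little raised, at about 0.24 rad: its tip at (455,180) is about 58 mm high. I'll check where the fingertips really are.

```bash
python3 -c "
from h import *
s=get_state(); print(w2fix(s['ee_pos']).round(1))
c=capture('wrist'); P=w2fix(world(c))
for v in range(255,345,8):
  print(v,[tuple(P[v,u].round(0)) for u in (255,265,275,282,290,300)])
t=capture('side'); P=w2fix(world(t))
for v in range(262,296,3): print(v,[tuple(P[v,u].round(0)) for u in range(260,296,5)])
"
```

```text
[44.5 15.8 28.2]
255 [(np.float64(56.0), np.float64(7.0), np.float64(44.0)), (np.float64(52.0), np.float64(7.0), np.float64(45.0)), (np.float64(47.0), np.float64(7.0), np.float64(45.0)), (np.float64(44.0), np.float64(6.0), np.float64(45.0)), (np.float64(40.0), np.float64(6.0), np.float64(45.0)), (np.float64(35.0), np.float64(7.0), np.float64(44.0))]
263 [(np.float64(56.0), np.float64(10.0), np.float64(46.0)), (np.float64(51.0), np.float64(4.0), np.float64(57.0)), (np.float64(47.0), np.float64(4.0), np.float64(57.0)), (np.float64(44.0), np.float64(4.0), np.float64(57.0)), (np.float64(40.0), np.float64(5.0), np.float64(56.0)), (np.float64(35.0), np.float64(11.0), np.float64(45.0))]
271 [(np.float64(55.0), np.float64(8.0), np.float64(58.0)), (np.float64(51.0), np.float64(4.0), np.float64(65.0)), (np.float64(47.0), np.float64(4.0), np.float64(65.0)), (np.float64(44.0), np.float64(5.0), np.float64(64.0)), (np.float64(41.0), np.float64(4.0), np.float64(64.0)), (np.float64(36.0), np.float64(8.0), np.float64(57.0))]
279 [(np.float64(55.0), np.float64(8.0), np.float64(63.0)), (np.float64(50.0
[... 7697 characters left out ...]
 np.float64(0.0)), (np.float64(-15.0), np.float64(81.0), np.float64(-3.0)), (np.float64(-20.0), np.float64(91.0), np.float64(3.0)), (np.float64(-29.0), np.float64(97.0), np.float64(-1.0)), (np.float64(-37.0), np.float64(104.0), np.float64(-0.0))]
295 [(np.float64(25.0), np.float64(61.0), np.float64(6.0)), (np.float64(17.0), np.float64(68.0), np.float64(5.0)), (np.float64(7.0), np.float64(73.0), np.float64(-0.0)), (np.float64(-1.0), np.float64(79.0), np.float64(-2.0)), (np.float64(-8.0), np.float64(88.0), np.float64(-0.0)), (np.float64(-17.0), np.float64(94.0), np.float64(-3.0)), (np.float64(-24.0), np.float64(102.0), np.float64(-1.0)), (np.float64(-31.0), np.float64(110.0), np.float64(0.0))]
```

The fingers' lower ends are about 20 mm above the reported TCP, so they have further to go. I'll keep pressing and watch the force.

Emit:
{"fn": "carry_out", "kwargs": {"steps": [[[0,0,0.002],0],[[0,0,0.004],0],[[0,0,0.006],0],[[0,0,0.008],0],[[0,0,0.009],0],[[0,0,0.01],0],[[0,0,0.01],0]]}}

```text
time_s: 6.55
ee_pos: [0.5671, 0.2099, 0.0181]
eef_rot: [0.0, 0.993, -0.117, -0.0]
contact_force: [0.1, 0.7, -0.9]
width: 0.0003
finger_force: 0.0
```

```bash
cat >> h.py <<'E'
def keep():
    c=capture('wrist'); P=w2fix(world(c)).reshape(-1,3)
    q=P[(P[:,0]>38)&(P[:,0]<54)&(P[:,1]>-45)&(P[:,1]<0)&(P[:,2]>20)&(P[:,2]<70)]
    k=np.polyfit(q[:,1],q[:,2],1); print("keeper slope",k[0].round(3),"z at y=0",k[1].round(1),"tip z",np.polyval(k,61).round(1),len(q))
    s=get_state(); print(s["time_s"],w2fix(s["ee_pos"]).round(1),s["contact_force"].round(1))
    return c
E
python3 -c "
from h import *
keep()"
```

```text
keeper slope 0.113 z at y=0 36.7 tip z 43.6 3799
6.6 [44.5 15.8 18.2] [-0.4  0.4  0.6]
```

Emit:
{"fn": "carry_out", "kwargs": {"steps": [[[0,0,0.002],0],[[0,0,0.004],0],[[0,0,0.005],0],[[0,0,0.006],0],[[0,0,0.007],0],[[0,0,0.008],0],[[0,0,0.008],0]]}}

```text
time_s: 7.3
ee_pos: [0.5671, 0.2098, 0.0101]
eef_rot: [0.0, 0.993, -0.117, -0.0]
contact_force: [-0.1, 0.8, -0.2]
width: 0.0003
finger_force: 0.0
```

```bash
python3 -c "
from h import *
keep()"
```

```text
keeper slope 0.012 z at y=0 31.2 tip z 31.9 3878
7.35 [44.6 15.8 10.2] [-0.2  0.9 -1.1]
```

Emit:
{"fn": "carry_out", "kwargs": {"steps": [[[0,0,0.0005],0],[[0,0,0.001],0],[[0,0,0.0015],0],[[0,0,0.0015],0],[[0,0,0.0015],0]]}}

```text
time_s: 7.85
ee_pos: [0.5672, 0.2098, 0.0091]
eef_rot: [0.0, 0.993, -0.117, 0.0]
contact_force: [-0.9, 0.0, 4.1]
width: 0.0001
finger_force: 1.9
```

```bash
python3 -c "
from h import *
keep(); print(get_state()['effort'].round(2))"
```

```text
keeper slope 0.0 z at y=0 30.5 tip z 30.5 3924
7.9 [44.6 15.7  9.1] [-0.6 -0.9  3.1]
[ 1.000e-02 -5.056e+01 -2.760e+01  1.000e-01 -5.400e-01 -0.000e+00]
```

Emit:
{"fn": "carry_out", "kwargs": {"steps": [[[0,0,0.0005],0],[[0,0,0.001],0],[[0,0,0.001],0],[[0,0,0.001],0]]}}

```text
time_s: 8.3
ee_pos: [0.5672, 0.2099, 0.0089]
eef_rot: [0.0, 0.993, -0.117, 0.0]
contact_force: [-5.1, -0.9, 11.2]
width: 0.0
finger_force: 5.7
```

The keeper is at its stop: slope 0 and 11 N. Lifting off and opening the gripper.

Emit:
{"fn": "carry_out", "kwargs": {"steps": [[[0,0,-0.01],0],[[0,0,-0.03],0],[[0,0,-0.06],0],[[0,0,-0.09],0],[[0,0,-0.12],0],[[0,0,-0.15],0],[[0,0,-0.16],0],[[0,0,-0.16],0]], "gripper": 1}}

```text
time_s: 9.1
ee_pos: [0.5684, 0.2101, 0.1696]
eef_rot: [-0.001, 0.993, -0.117, 0.002]
contact_force: [-0.1, 0.1, -0.5]
width: 0.0851
finger_force: 0.0
```

```bash
python3 -c "
from h import *
keep()
go([.551,-.347,.14],110.3)"
```

```text
keeper slope 0.001 z at y=0 30.5 tip z 30.6 993
9.15 [ 44.6  15.8 167.6] [-0.6 -0.  -0.4]
t 9.15 pos [0.5672 0.2099 0.1676] yaw -13.43 F [-0.6 -0.  -0.4] w 0.08549243538947006 shift [0.1136 0.5454 0.0275] turn -123.73
```

Emit:
{"fn": "carry_out", "kwargs": {"steps": [[[0.006,0.027,0],-6],[[0.012,0.054,0],-12],[[0.018,0.081,0],-18],[[0.023,0.109,0],-24],[[0.029,0.136,0],-30],[[0.034,0.163,0],-37],[[0.04,0.19,0],-43],[[0.045,0.218,0],-49],[[0.051,0.245,0],-55],[[0.057,0.272,0],-62],[[0.062,0.3,0],-68],[[0.068,0.327,0],-74]]}}

```text
time_s: 10.35
ee_pos: [0.5557, -0.1246, 0.1651]
eef_rot: [-0.002, 0.862, 0.506, -0.001]
contact_force: [0.6, 1.0, 0.5]
width: 0.0854
finger_force: 0.0
```

```bash
python3 -c "
from h import *
go([.551,-.347,.14],110.3)"
```

```text
t 10.35 pos [ 0.5557 -0.1246  0.1651] yaw 60.81 F [0.6 1.  0.5] w 0.08540305885588682 shift [-0.1965  0.1045  0.0247] turn -49.49
```

Emit:
{"fn": "carry_out", "kwargs": {"steps": [[[-0.025,0.013,0],-6],[[-0.05,0.026,0.005],-12],[[-0.075,0.039,0.01],-18],[[-0.1,0.053,0.01],-25],[[-0.125,0.066,0.015],-31],[[-0.15,0.08,0.02],-38],[[-0.175,0.093,0.02],-44],[[-0.196,0.104,0.025],-49.5],[[-0.196,0.104,0.025],-49.5],[[-0.196,0.104,0.025],-49.5]]}}

```text
time_s: 11.35
ee_pos: [0.5503, -0.345, 0.1401]
eef_rot: [-0.002, 0.574, 0.819, 0.0]
contact_force: [-0.4, 0.6, -0.0]
width: 0.0855
finger_force: 0.0
```

```bash
python3 -c "
from h import *
c=capture('wrist'); cv2.imwrite('pics/w3.png',c['image'])
for d in outline_of('wrist','wedge')[:3]:
    P=world(c,d['region']); P=P[P[:,2]<.06]; b=P[P[:,2]>.045]
    r=cv2.minAreaRect((P[P[:,2]>.002][:,:2]*1000).astype(np.float32)); rb=cv2.minAreaRect((b[:,:2]*1000).astype(np.float32)) if len(b) else 0
    print(d['p'],d['bbox'],r,rb,b[:,2].mean())
go([.551,-.347,.08],110.3)
P=world(c); s=get_state()
M=P[...,2]-s['ee_pos'][2]; q=(M>-.02)&(M<.1)
ys,xs=np.where(q); print(len(ys)); 
for u in range(200,360,12): 
  v=np.where(q[:,u])[0]
  if len(v): print(u,v.min(),(P[v.min()+2,u]-s['ee_pos']).round(3))
"
```

```text
0.77 [327.2, 254.4, 462.1, 314.5] ((680.8732299804688, -386.8573913574219), (122.55118560791016, 33.420597076416016), 17.64711570739746) ((637.7379760742188, -400.8373718261719), (31.99510383605957, 32.758880615234375), 17.19254493713379) 0.05024924426485881
0.75 [258.3, 56.6, 303.4, 223.7] ((535.419921875, -304.0502624511719), (32.06411361694336, 121.910400390625), 21.47529411315918) ((551.6953125, -345.86572265625), (31.54341697692871, 32.36175537109375), 21.068584442138672) 0.05040804851369468
0.74 [20.1, 2.4, 180.0, 95.3] ((380.49462890625, -291.3033142089844), (122.55733489990234, 32.335533142089844), 34.72013473510742) ((417.57525634765625, -265.805908203125), (32.333919525146484, 31.995506286621094), 34.489253997802734) 0.0502822885488378
t 11.45 pos [ 0.5511 -0.3444  0.1414] yaw 110.04 F [ 0.4 -0.6 -0.1] w 0.08531710264906395 shift [-0.0026 -0.001   0.0614] turn -0.26
29873
200 405 [-0.021  0.002  0.099]
212 401 [-0.019  0.003  0.097]
224 389 [-0.017  0.004  0.094]
236 389 [-0.014  0.005  0.094]
248 389 [-0.011  0.005  0.093]
260 392 [-0.008  0.008  0.095]
272 394 [-0.005  0.008  0.095]
284 395 [nan nan nan]
296 393 [-0.     0.01   0.095]
308 390 [0.003 0.012 0.095]
320 389 [0.006 0.012 0.094]
332 390 [0.008 0.013 0.094]
344 397 [0.011 0.014 0.096]
356 403 [0.012 0.016 0.099]
```

View pics/w3.png

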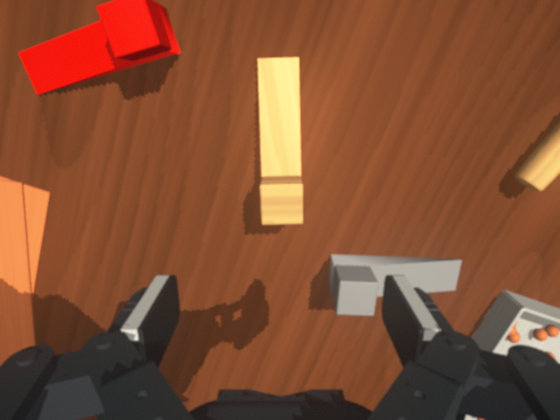

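The picture shows the wooden wedge from (280,60) to (282,222), with its grip block at (282,205) between the open fingers at (160,290) and (400,290). The grey wedge at (365,285) lies aside and lower. I'll check the finger height before descending.

```bash
python3 -c "
from h import *
c=capture('wrist'); P=world(c); s=get_state()
for (u,v) in [(150,280),(165,280),(155,300),(140,320),(395,280),(405,300),(420,320),(412,330)]:
  d=P[v,u]-s['ee_pos']; a=np.radians(110); print(u,v,'along x',round(d[0]*np.cos(a)+d[1]*np.sin(a),3),'y',round(d[0]*np.sin(a)-d[1]*np.cos(a),3),'z',d[2].round(3))
go([.5517,-.3462,.06],111)
"
```

```text
150 280 along x -0.095 y -0.126 z -0.141
165 280 along x 0.011 y -0.044 z 0.042
155 300 along x 0.011 y -0.044 z 0.056
140 320 along x 0.011 y -0.045 z 0.067
395 280 along x 0.011 y 0.045 z 0.042
405 300 along x 0.011 y 0.044 z 0.055
420 320 along x 0.011 y 0.045 z 0.067
412 330 along x 0.007 y 0.043 z 0.067
t 11.5 pos [ 0.5514 -0.3444  0.142 ] yaw 110.07 F [0.6 0.5 0.4] w 0.08569056649736012 shift [-0.0019 -0.0003  0.082 ] turn -0.93
```

Emit:
{"fn": "carry_out", "kwargs": {"steps": [[[-0.001,0,0.015],-0.5],[[-0.002,0,0.035],-0.9],[[-0.002,0,0.055],-0.9],[[-0.002,0,0.075],-0.9],[[-0.002,0,0.095],-0.9],[[-0.002,0,0.11],-0.9],[[-0.002,0,0.12],-0.9],[[-0.002,0,0.128],-0.9],[[-0.002,0,0.134],-0.9],[[-0.002,0,0.14],-0.9],[[-0.002,0,0.14],-0.9]]}}

```text
time_s: 12.6
ee_pos: [0.552, -0.3475, 0.0023]
eef_rot: [-0.0, 0.567, 0.824, 0.0]
contact_force: [0.5, -0.6, -0.4]
width: 0.0854
finger_force: 0.0
```

```bash
python3 -c "
from h import *
go([.5517,-.3462,-.008],111)
c=capture('wrist'); cv2.imwrite('pics/w4.png',c['image']); P=world(c); s=get_state()
for (u,v) in [(165,280),(155,300),(395,280),(405,300)]: print(P[v,u].round(3))
"
```

```text
t 12.6 pos [ 0.552  -0.3475  0.0023] yaw 110.97 F [ 0.5 -0.6 -0.4] w 0.08536873413739422 shift [0.0013 0.0001 0.0103] turn -0.03
[ 0.507 -0.353  0.045]
[ 0.507 -0.354  0.058]
[ 0.59  -0.321  0.046]
[ 0.589 -0.321  0.059]
```

View pics/w4.png

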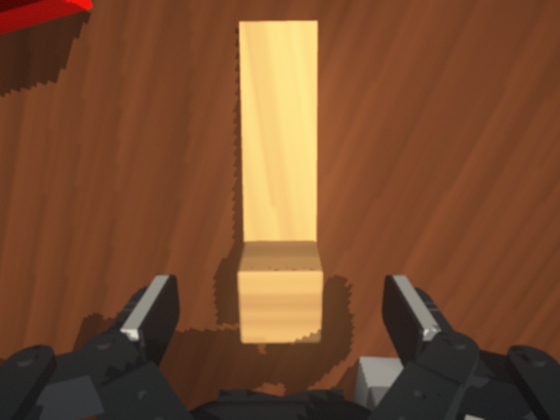

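The wedge's block, at (280,305), is centred between the fingers at (150,300) and (412,300). The grey one, at (380,380), is well behind. Lowering a bit further and gripping.

Emit:
{"fn": "carry_out", "kwargs": {"steps": [[[0.001,0,0.005],0],[[0.001,0,0.01],0],[[0.001,0,0.014],0],[[0.001,0,0.016],0],[[0.001,0,0.016],0]]}}

```text
time_s: 13.15
ee_pos: [0.5516, -0.3465, -0.0137]
eef_rot: [-0.0, 0.567, 0.824, 0.0]
contact_force: [-0.3, -0.2, -0.0]
width: 0.0855
finger_force: 0.0
```

Emit:
{"fn": "carry_out", "kwargs": {"steps": [[[0,0,0],0],[[0,0,0],0],[[0,0,0],0],[[0,0,0],0],[[0,0,0],0],[[0,0,0],0],[[0,0,0],0],[[0,0,0],0]], "gripper": 0}}

```text
time_s: 13.95
ee_pos: [0.5522, -0.347, -0.0128]
eef_rot: [0.0, 0.567, 0.824, -0.0]
contact_force: [-0.6, -0.3, 3.1]
width: 0.0316
finger_force: 59.6
```

```bash
cat >> h.py <<'E'
def wedge(cam='wrist'):
    c=capture(cam); s=get_state(); best=None
    for d in outline_of(cam,'wedge')[:4]:
        b,g,r=c["image"][d["region"]].mean(0)
        if not(r>170 and g>140 and b<g-30): continue
        P=world(c,d['region']); P=P[P[:,2]<.06]; sl=P[P[:,2]>.0015]; bl=P[P[:,2]>.045]
        rr=cv2.minAreaRect((sl[:,:2]*1000).astype(np.float32)); print(d['p'],np.round(rr[0],1),np.round(rr[1],1),round(rr[2],1),'fix',w2fix([rr[0][0]/1e3,rr[0][1]/1e3,0]).round(1))
        m=(sl[:,2]<.019); A=np.c_[sl[m][:,:2],np.ones(m.sum())]; g=np.linalg.lstsq(A,sl[m][:,2],rcond=None)[0]; print('slope',np.hypot(*g[:2]).round(3),'dir',np.degrees(np.arctan2(-g[1],-g[0])).round(1),'tcp fix',w2fix(s['ee_pos']).round(1))
    return c
E
python3 -c "
from h import *
go([.552,-.347,-.014],111); wedge()
c=keep if 0 else None
"
```

```text
t 13.95 pos [ 0.5522 -0.347  -0.0128] yaw 110.97 F [-0.6 -0.3  3.1] w 0.03163555508594107 shift [ 0.0001 -0.0001  0.0012] turn -0.03
0.82 [ 544.2 -325.1] [ 35.1 167.9] 20.7 fix [-480.7  -87.7    0. ]
slope 0.198 dir 111.5 tcp fix [-500.2 -100.6  -12.9]
```

Gripped at 31.6 mm and 60 N. Lifting a few millimetres and carrying it in front of the handle's free end.

```bash
python3 -c "
from h import *
go([*fix2w(-290,0)[:2],-.003],76.4)
"
```

```text
t 14.05 pos [ 0.5521 -0.347  -0.0129] yaw 110.97 F [-0.3 -1.3  3.9] w 0.031609871267761554 shift [ 0.2301  0.0365 -0.01  ] turn 34.57
```

Emit:
{"fn": "carry_out", "kwargs": {"steps": [[[0,0,-0.003],0],[[0,0,-0.006],0],[[0.01,0.002,-0.008],2],[[0.035,0.006,-0.008],6],[[0.065,0.01,-0.008],10],[[0.095,0.015,-0.008],14],[[0.125,0.02,-0.008],19],[[0.155,0.025,-0.008],24],[[0.185,0.03,-0.008],29],[[0.21,0.034,-0.008],33],[[0.23,0.037,-0.008],34.6],[[0.23,0.037,-0.008],34.6]]}}

```text
time_s: 15.25
ee_pos: [0.5025, -0.1159, -0.0058]
eef_rot: [-0.001, 0.785, 0.619, -0.0]
contact_force: [0.1, -1.1, -2.1]
width: 0.0316
finger_force: 59.4
```

```bash
python3 -c "
from h import *
go([*fix2w(-290,0)[:2],-.014],76.4); c=wedge()
cv2.imwrite('pics/w5.png',c['image'])
for cam in ('wrist','top'):
  if cam=='top': c=capture('top')
  for d in outline_of(cam,'handle')[:2]:
    P=w2fix(world(c,d['region'])); P=P[(P[:,2]>10)&(P[:,2]<24)]
    if len(P)<30: continue
    print(cam,d['p'],np.percentile(P,[1,50,99],axis=0).round(1).tolist())
    for x in (-145,-120,-90,-60,-30,0):
      q=P[abs(P[:,0]-x)<6]
      if len(q)>5: print(x,'y',q[:,1].min().round(1),q[:,1].max().round(1),'z',np.median(q[:,2]).round(1))
P=w2fix(world(c)).reshape(-1,3); q=P[(P[:,2]>5)&(P[:,2]<10)&(abs(P[:,0])<85)&(abs(P[:,1])<85)]; print('plate',np.percentile(q,[1,99],axis=0).round(1))
"
```

```text
t 15.25 pos [ 0.5025 -0.1159 -0.0058] yaw 76.49 F [ 0.1 -1.1 -2.1] w 0.0316316775220604 shift [-0.0028  0.002   0.0082] turn 0.09
0.73 [513.2 -71.1] [122.3  33.9] 77.6 fix [-241.2    2.2    0. ]
slope 0.191 dir 76.4 tcp fix [-288.5    0.6   -5.4]
top 0.56 [[-152.5, -19.0, 10.9], [-50.3, 0.0, 16.1], [62.7, 19.3, 21.0]]
-145 y -13.5 11.9 z 17.0
-120 y -13.0 11.7 z 15.6
-90 y -12.5 11.8 z 15.4
-60 y -10.6 11.3 z 16.5
-30 y -11.0 11.1 z 16.0
0 y -11.5 12.8 z 15.6
plate [[-74.1 -73.6   5. ]
 [ 72.4  73.9   9.6]]
```

View pics/w5.png

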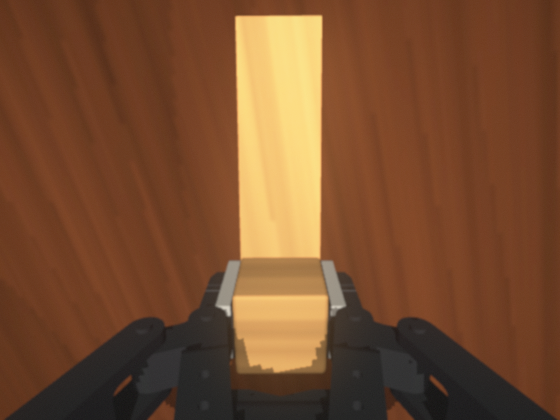

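The wedge is held square, with its grip block at (280,315) and nose at (280,18), pointing along the handle. Setting it flat on the bench.

Emit:
{"fn": "carry_out", "kwargs": {"steps": [[[0,0.001,0.002],0],[[0,0.001,0.004],0],[[0,0.001,0.006],0],[[0,0.001,0.007],0],[[0,0.001,0.008],0],[[0,0.001,0.008],0]]}}

```text
time_s: 16.1
ee_pos: [0.5049, -0.119, -0.0129]
eef_rot: [-0.0, 0.786, 0.618, -0.0]
contact_force: [-2.9, 0.2, 3.9]
width: 0.0317
finger_force: 59.9
```

Emit:
{"fn": "carry_out", "kwargs": {"steps": [[[0.003,0,0],0],[[0.008,0,0],0],[[0.013,0,0],0],[[0.018,0,0],0],[[0.023,0,0],0],[[0.028,0,0],0],[[0.033,0,0],0],[[0.038,0,0],0],[[0.042,0,0],0],[[0.045,0,0],0],[[0.045,0,0],0]]}}

```text
time_s: 17.2
ee_pos: [0.5162, -0.0747, -0.0129]
eef_rot: [0.0, 0.786, 0.618, 0.0]
contact_force: [0.3, -1.4, 6.2]
width: 0.0315
finger_force: 60.2
```

```bash
cat >> h.py <<'E'
def handle():
    "tilt and height of the handle's top, in the fixture's frame, from each camera; gap at x=-75 from rise"
    s=get_state(); print('t',s['time_s'],'tcp',w2fix(s['ee_pos']).round(2),'F',s['contact_force'].round(1),s['finger_force'].round(1))
    for cam in('top','side','wrist'):
        Q=[]
        for _ in range(2):
            c=capture(cam); P=w2fix(world(c)); m=(abs(P[...,1])<8)&(P[...,0]>-150)&(P[...,0]<15)&(P[...,2]>12)&(P[...,2]<30)
            I=c["image"].astype(int); m&=(I[...,2]-I[...,0]>60)
            Q.append(P[m])
        Q=np.vstack(Q)
        if len(Q)<60: print(cam,len(Q)); continue
        k=np.polyfit(Q[:,0],Q[:,2],1)
        for _ in range(3):
            r=Q[:,2]-np.polyval(k,Q[:,0]); Qi=Q[abs(r)<2.5*r.std()]; k=np.polyfit(Qi[:,0],Qi[:,2],1)
        print(cam,len(Qi),'x',Qi[:,0].min().round(),Qi[:,0].max().round(),'slope',k[0].round(4),'z@-75',np.polyval(k,-75).round(2),'z@-145',np.polyval(k,-145).round(2))
E
python3 -c "
from h import *
wedge(); handle()
"
```

```text
0.93 [526.7 -30.2] [122.   33.7] 77.2 fix [-198.3   -1.4    0. ]
slope 0.197 dir 77.1 tcp fix [-244.    -1.6  -12.9]Traceback (most recent call last):
  File "<string>", line 3, in <module>
    wedge(); handle()
             ~~~~~~^^
  File "h.py", line 38, in handle
    s=get_state(); print('t',s['time_s'],'tcp',w2fix(s['ee_pos']).round(2),'F',s['contact_force'].round(1),s['finger_force'].round(1))
                                                                                                           ^^^^^^^^^^^^^^^^^^^^^^^
AttributeError: 'float' object has no attribute 'round'
```

```bash
sed -i "s/,s\['finger_force'\].round(1))/)/" h.py; python3 -c "
from h import *
handle()
"
```

```text
t 17.3 tcp [-243.97   -1.66  -12.88] F [ 0.5 -1.6  6.2]
top 796 x -150.0 15.0 slope -0.001 z@-75 15.97 z@-145 16.04
side 798 x -150.0 15.0 slope 0.0 z@-75 18.23 z@-145 18.23
wrist 3371 x -150.0 -135.0 slope 0.0038 z@-75 18.84 z@-145 18.58
```

Baseline handle tilt is 0. Target tilt is −0.0214 (3 mm over 140 mm). Pushing most of the way.

Emit:
{"fn": "carry_out", "kwargs": {"steps": [[[0.003,0,0],0],[[0.006,0,0],0],[[0.009,0,0],0],[[0.012,0,0],0],[[0.015,0,0],0],[[0.018,0,0],0],[[0.021,0,0],0],[[0.023,0,0],0],[[0.025,0,0],0],[[0.025,0,0],0],[[0.025,0,0],0]]}}

```text
time_s: 18.7
ee_pos: [0.522, -0.0514, -0.0129]
eef_rot: [0.001, 0.786, 0.618, -0.0]
contact_force: [-1.9, -5.6, 4.4]
width: 0.0311
finger_force: 60.1
```

```bash
python3 -c "
from h import *
handle(); wedge()
"
```

```text
t 18.7 tcp [-219.98   -1.75  -12.88] F [-1.9 -5.6  4.4]
top 771 x -141.0 15.0 slope -0.0111 z@-75 17.69 z@-145 18.46
side 798 x -150.0 15.0 slope -0.0122 z@-75 19.96 z@-145 20.82
wrist 10316 x -150.0 -111.0 slope -0.0132 z@-75 20.19 z@-145 21.11
0.92 [532.2  -7.4] [122.1  34.7] 77.6 fix [-174.8   -1.3    0. ]
slope 0.195 dir 76.2 tcp fix [-220.    -1.8  -12.9]
```

Emit:
{"fn": "carry_out", "kwargs": {"steps": [[[0.002,0,0],0],[[0.004,0,0],0],[[0.006,0,0],0],[[0.0075,0,0],0],[[0.0085,0,0],0],[[0.0085,0,0],0],[[0.0085,0,0],0],[[0.0085,0,0],0]]}}

```text
time_s: 19.9
ee_pos: [0.524, -0.0433, -0.0129]
eef_rot: [0.001, 0.786, 0.618, -0.0]
contact_force: [-1.7, -7.8, 4.7]
width: 0.0314
finger_force: 60.1
```

```bash
python3 -c "
from h import *
handle(); wedge()
for c in (capture('side'),):
  P=w2fix(world(c)).reshape(-1,3); q=P[(abs(P[:,0]-45)<9)&(P[:,1]>-45)&(P[:,1]<58)&(P[:,2]>24)&(P[:,2]<50)]; print('keeper',np.polyfit(q[:,1],q[:,2],1),len(q))
cv2.imwrite('pics/s6.png',cv2.resize(c['image'][190:320,190:400],None,fx=3.6,fy=3.6,interpolation=cv2.INTER_CUBIC))
"
```

```text
t 19.9 tcp [-211.66   -1.78  -12.87] F [-1.7 -7.8  4.7]
top 711 x -129.0 15.0 slope -0.0208 z@-75 18.81 z@-145 20.26
side 800 x -150.0 15.0 slope -0.0222 z@-75 21.16 z@-145 22.71
wrist 12901 x -150.0 -103.0 slope -0.0214 z@-75 21.27 z@-145 22.77
0.76 [534.4   1.3] [121.9  34.4] 77.5 fix [-165.8   -1.4    0. ]
slope 0.196 dir 76.4 tcp fix [-211.7   -1.8  -12.9]
keeper [5.19383718e-04 2.99401965e+01] 331
```

View pics/s6.png

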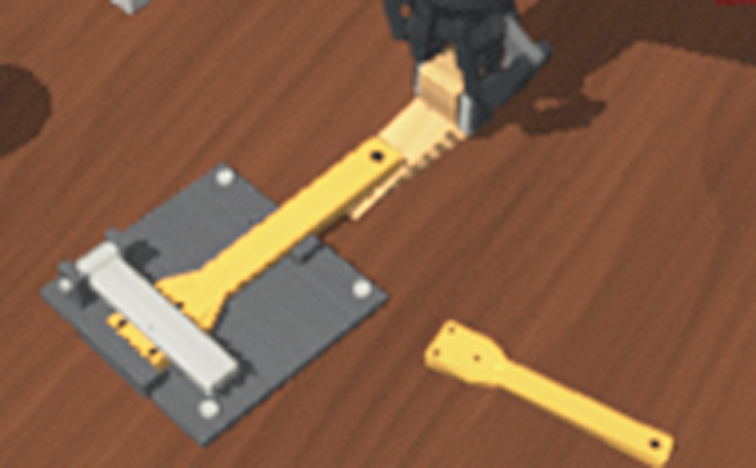

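The picture shows the keeper flat across the flange from (95,260) to (220,375). The handle's free end at (390,150) rides on the wedge, which is held by the gripper at (445,95). The measured rise at the front edge is 2.8–3.1 mm, and the keeper slope is 0. Handing in.

```bash
python3 -c "
from bench import *
print(close_job())"
```

```text
the job is handed in; nothing more can be done
None
```

I folded the keeper fully down, then pushed the wooden wedge nose first under the handle, which now sits about 3 mm clear of the plate's front edge (measured 2.8–3.1 mm). The wedge is still held there; I handed the job in at about 20 s but got no verdict back.

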